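# Set and lock a pour-over coffee stand at its height band

### The arm

A 6-joint arm with a two-finger parallel gripper is mounted at the origin on a cart in front of the work surface, level with it; the furniture and walls round the work are solid. World frame = base frame: x ahead of the robot, y to its left, z up, the work surface at z = 0. Lengths are in m, angles in rad, forces in N, time in s.
With the tool pointing down it reaches from about 0.25 to 0.85 m from the base axis. Payload 12.5 kg.
Tool frame: the origin (TCP) lies midway between the tips of the shut fingers; the grasp point (between the pads) lies 19 mm behind it (bot.grasp_offset is the distance from the TCP to the grasp point, in m); z points along the fingers, y is the line along which they close (so a half turn about z gives the same grasp; the last joint's range is limited). The gripper opens to 93 mm and grips with 3 to 60 N. Pads are 15 mm wide; open, the fingers measure 128 mm over their backs; the gripper's body (75 mm by 188 mm) begins 65 mm behind the grasp point.
Start: joints at [-1.435, 0.351, 1.652, -0, 1.139, -0.085], TCP at [0.12, -0.537, 0.219] pointing down, gripper open.
Joint ranges: [-2.75, 2.75], [-0.79, 2.1], [0.01, 2.65], [-1.57, 4.71], [0.07, 3.14], [-2.87, 2.87]. Speed limits (rad/s): [2.22, 2.22, 2.79, 3.14, 3.14, 3.14].

### API

Orientations are given as a unit quaternion [w, x, y, z].
In Python, from rig import bot gives the robot as it stands.
- The arm moves only by the tool move_arm, never from a script. Its argument "rows" is text: rows parted by semicolons, each of 7 numbers parted by spaces: the shift along the tool's x, y, z in cm, then the turn, a rotation vector about the tool's x, y, z in degrees, then the finger opening in cm, from 0 to 9.3. A call has 1 to 12 rows; each row is the pose to reach, as a shift and turn from the pose commanded when the call began, along the tool's axes at that moment; what a row does not reach only later rows make up. A row lasts 1/8 s, in which the tool goes at most 62.5 mm and 10.7 degrees, less where a joint would pass 70% of its speed; a pose out of reach is approached as far as the arm can. A call with a gripper value outside its range is refused whole. The fingers move at their own pace and stop on an object; "newtons" is the grip in N (left out, the last holds). Time passes only in rows, so rows that repeat a pose let the fingers close. It gives the time, the measured TCP pose, the force, the opening and the grip force at its end, in the units of the state.
- bot.get_state(): the state, without advancing time (a new reading comes with each control period).
- bot.grab_frame(name): name is "scene" or "top"; returns a dict with "image" (480x640x3 uint8, blue, green, red), "range_z" (480x640 float32, m along the optical axis (not along the pixel's ray), 0 where there is no reading), "fx", "fy", "cx", "cy" (pixels), "eye" and "orientation" of the camera in the world. Camera axes: x right, y up, looking along -z (the intrinsics and any distortion apply to the point x, -y, -z); pixel columns grow to the right and rows downward; lengths in m; the calibration is good to about 2 mm. A picture is of the moment at which its call begins.
- bot.hand_in(): hands the job in; it is judged then, once.
The state is a dict: "time": time; "joints": joint angles; "qvel": joint speeds; "effort": joint torques, N m; "position": TCP position; "tcp_rot": TCP orientation; "force": force on the tool from outside, world axes, zero at the start; "ft_torque": the same for the moment, N m; "gripper_width": finger opening in m; "finger_force": force on a finger pad.
Only numpy, scipy, OpenCV 4.12 (cv2) and the standard library are available. Lean on these libraries where they do the work, as an engineer would, in place of code of your own. Each camera call takes 0.05 s, during which the arm holds its last target. There are 200 camera calls.

### The job

The mug is boxed in under the coffee cone of the pour-over stand. Take the stand's wooden grip bar and its red cam lever together in the gripper, squeezing only lightly, and raise the post until the orange band has just come fully out of the metal sleeve (its lower edge level with the sleeve mouth); hold the post there while you squeeze the red lever fully shut against the bar, so that it locks at that height and not before. Do not let go: finish still holding the bar and the closed lever, with the mug standing undisturbed on the stand and everything round it left alone.

Things in the scene. Friction and masses are not known exactly. Their poses are not given: they have to be found in the camera images.
- stand: Pour-over coffee stand, fixed to the worktop: dark wooden foot 170 x 250 x 22 mm. Origin: centre of its underside, +y along the 250 mm side, turned up to 0.35 rad. A round dark sleeve (29 mm across) stands on it at y = -55 mm, the mug at y = +65 mm; grip bar and lever stick out beyond the sleeve towards -y.
- sleeve_mouth (a point): Centre of the upper rim of the sleeve's bright collar (36 mm across), 120 mm above the worktop.
- band (a point): Point on the post's axis at the lower edge of the 8 mm high orange band on the steel post. It is hidden in the sleeve at first; the post is at its length mark when this point is level with sleeve_mouth.
- post (a joint): Height of the sliding post in m, 0 (down) to 0.075; 0.055 is its mark. Starts 0 to 0.03. Moves straight up, does not turn; carries bar, lever and cone. A light balance spring helps it: lifting to the mark takes up to 4 N; let go there with the lever open it sinks back to about 0.03. With the lever shut a brake pad in the sleeve holds it.
- cam_lever (a joint): Angle of the red lever in rad: 0 open (starts 0 to 0.08) to 0.35 shut (parallel to the bar, 3.5 mm gap). It turns about an upright pin beside the post. It is a stiff friction lever: it takes 5 to 13 N at the fingers to move and stays where it is left. Up to 0.2 the post slides freely; beyond that the cam presses the brake pad harder and harder.
- grip_bar: Wooden grip bar, 20 (x) x 88 (y) x 24 mm high, axes as the stand's. Origin: its centre, 148 mm over the worktop plus the post height, 61 mm from the post's axis towards -y. Its +x face is free for one finger, the lever is on the -x side. Across bar and lever: 33 mm shut; open 48 mm at the bar's middle, 55 mm at 18 mm and 60 mm at 30 mm beyond it (towards -y).
- lever_blade: Red blade of the lever, 9 x 76 x 22 mm, upright, level with the bar. Origin: its centre, 40 mm from the pin along its own -y. The pin is 18 mm to -x and 43 mm to +y of the bar's centre. Shut, its outer face is 22.5 mm to -x of the bar's centre. The bar cannot shift sideways: as the lever closes, the gripper's middle must follow towards the bar by half the closing.
- cone: White ceramic coffee cone, 114 mm across at its rim, fixed in a ring on the post 120 mm from the post's axis (stand's +y side). Origin: centre of the underside of its flange; the rim is 62 mm above, the spout reaches 26 mm below.
- mug: White patterned mug 92 x 123 x 95 mm, loose, standing on the foot under the cone, handle towards the robot side. Origin: centre of its underside (handle included).
- kettle: Yellow kettle with a black handle, 201 x 238 x 235 mm, loose, at the right. Origin: under its middle. Leave alone.
- honey: Honey jar, 71 x 71 x 110 mm, loose, at the left. Origin: under its middle. Leave alone.
- teaspoon: Teaspoon, 130 x 27 x 11 mm, loose, lying at the right in front. Origin: under its middle. Leave alone.
- lemon: Lemon, 78 x 55 x 56 mm, loose, at the left. Origin: under its middle. Leave alone.

How it is judged:
On the way, in this order (a step that is already met when the one before it is completed fails the run):
1. the post is held up at its mark (band within 5 mm of the sleeve mouth) in the gripper, the lever not yet clamping (below 0.2 rad) (value of joint post between 0.05 and 0.06 m and value of joint cam_lever below 0.2 rad and (contact force between the fingers and grip_bar above 1 N or contact force between the fingers and lever_blade above 1 N)), for 0.3 s.
2. the lever is squeezed shut with the post still at its mark (value of joint post between 0.05 and 0.06 m and value of joint cam_lever above 0.32 rad), for 0.3 s.
At the end, for the whole second after the job is handed in: Band's lower edge within 5 mm of the sleeve mouth (post 0.050 to 0.060), lever shut (above 0.32), fingers pressing bar and lever blade with over 2 N each, post at rest and not on the mug; mug upright within 15 mm of its place (all of step 2 and contact force between the fingers and grip_bar above 2 N and contact force between the fingers and lever_blade above 2 N and contact force between cone and mug below 0.1 N and linear speed of grip_bar below 0.01 m/s and distance of mug from where it was at the start of the episode below 0.015 m and angle between mug's own z axis and vertical below 0.1 rad); the arm keeps its last pose, push and grip.
It fails at once if the lever is clamped (past 0.27 rad) while the post is more than 8 mm off its mark (value of joint cam_lever above 0.27 rad and (value of joint post below 0.047 m or value of joint post above 0.063 m)).
It fails at once if the mug is knocked over or pushed off its place (angle between mug's own z axis and vertical above 0.3 rad or distance of mug from where it was at the start of the episode above 0.03 m).
It fails at once if kettle, honey jar, teaspoon or lemon is disturbed (distance of any of kettle, honey, teaspoon, lemon from where it was at the start of the episode above 0.03 m).
It also fails if it takes over 53 s, if anything falls off the work surface, if the arm or the gripper's body presses on something with over 40 N, if the wrist force passes 120 N, or if a joint passes its speed limit or range.

## Working session

There is one attempt and no reset: what is moved stays moved. The work goes in short steps, Python scripts to look and compute and a tool call to move; the robot and the scene stay as the last step left them, time stands still between calls to the robot, and variables do not carry over. Pictures are saved under pics/ and viewed, at most 10 in all, crops included, and the job is handed in when it is done.

Besides the shell and the picture viewer there is one more tool, called by a JSON object that holds its "name" and its "arguments". move_arm: Moves the arm, as the interface text tells. Its arguments: {"type":"object","properties":{"rows":{"type":"string"},"newtons":{"type":"number"}},"required":["rows"]}

```bash
mkdir -p pics
cat > h.py <<'E'
import numpy as np, cv2
from scipy.spatial.transform import Rotation as R
from rig import bot
def q2R(q): return R.from_quat([q[1],q[2],q[3],q[0]]).as_matrix()
def cloud(f):
    z=f["range_z"].astype(float); v,u=np.mgrid[:480,:640]
    P=np.stack([(u-f["cx"])/f["fx"]*z,-(v-f["cy"])/f["fy"]*z,-z],-1)
    return P@q2R(f["orientation"]).T+np.array(f["eye"])
E
python3 - <<'E'
from h import *
for n in("scene","top"):
    f=bot.grab_frame(n); cv2.imwrite(f"pics/{n}0.png",f["image"]); np.savez(f"{n}0.npz",P=cloud(f),**f)
    print(n,f["eye"],f["orientation"],f["fx"],f["cx"],f["cy"],[k for k in f])
print(bot.get_state())
E
```

```text
scene [-0.49774132  0.5395353   0.82253213] [-0.4433128  -0.24290455  0.42333366  0.75183759] 543.0243456626641 326.88823927213645 232.3117933586598 ['image', 'range_z', 'fx', 'fy', 'cx', 'cy', 'eye', 'orientation']
top [-0.19015548 -0.3541371   1.50605708] [ 0.81004352  0.20437626 -0.13331691 -0.53318519] 621.805076849748 324.8942610489962 231.40724422840555 ['image', 'range_z', 'fx', 'fy', 'cx', 'cy', 'eye', 'orientation']
{'time': 0.1, 'joints': array([-1.43460808e+00,  3.51173146e-01,  1.65236947e+00, -1.43403026e-05,
        1.13915591e+00, -8.46265578e-02]), 'qvel': array([-0.00049591, -0.00089689, -0.00145947, -0.0021138 ,  0.00117535,
       -0.00053718]), 'effort': array([ 1.39452910e-03, -4.98029959e+01, -2.85702753e+01,  7.00416346e-02,
        2.38203508e-02, -3.79479889e-05]), 'position': array([ 0.12042559, -0.53631437,  0.21815676]), 'tcp_rot': array([-5.52581415e-04,  9.93910808e-01,  1.10186202e-01, -2.07621883e-05]), 'force': array([-0.64315888, -0.72115338, -0.1917969 ]), 'ft_torque': array([0.01190166, 0.06138801, 0.00700605]), 'finger_force': 0.0, 'gripper_width': 0.09299064787970343}
```

View pics/scene0.png

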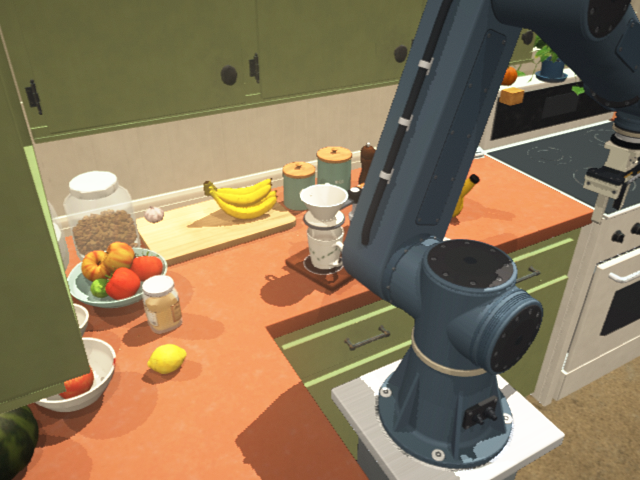

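View pics/top0.png

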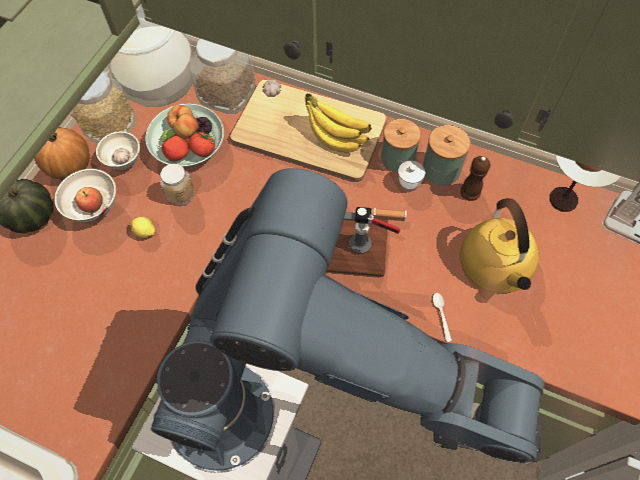

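The scene view shows the cone and mug at about (325,215), with the arm hiding the bar. The top view shows the grip bar at (388,215), the red lever at (387,226), the post top at (361,213), the collar at (360,243), the kettle at (500,255) and the spoon at (440,310).

Run:
```python
from h import *
d=np.load("top0.npz");P=d["P"];im=d["image"]
cv2.imwrite("pics/topc.png",cv2.resize(im[185:285,320:440],None,fx=6,fy=6,interpolation=cv2.INTER_CUBIC)[:600])
hsv=cv2.cvtColor(im,cv2.COLOR_BGR2HSV)
np.set_printoptions(precision=4,suppress=True)
for (u,v) in [(361,213),(375,214),(388,215),(400,216),(375,221),(385,225),(395,229),(360,243),(358,265),(350,215),(405,245),(500,225),(440,300),(411,170),(478,165)]:
    print(u,v,P[v,u],im[v,u],hsv[v,u])
```

```text
361 213 [ 0.5388 -0.1329  0.1917] [230 240 241] [ 27  12 241]
375 214 [ 0.5542 -0.1642  0.1837] [184 196 217] [ 11  39 217]
388 215 [ 0.5649 -0.1942  0.1823] [ 79 123 187] [ 12 147 187]
400 216 [ 0.5679 -0.2233  0.1927] [ 82 128 192] [ 13 146 192]
375 221 [ 0.5374 -0.1708  0.1808] [ 34  36 117] [  1 181 117]
385 225 [ 0.5355 -0.1975  0.1829] [ 38  41 129] [  1 180 129]
395 229 [ 0.5307 -0.2243  0.1903] [ 33  39 110] [  2 178 110]
360 243 [ 0.5328 -0.1401  0.0478] [42 38 42] [150  24  42]
358 265 [ 0.4846 -0.1552  0.0188] [ 53  75 123] [  9 145 123]
350 215 [ 0.536  -0.106   0.1678] [116 118 121] [ 12  11 121]
405 245 [ 0.5982 -0.2478  0.0018] [ 96 132 212] [  9 140 212]
500 225 [ 0.685  -0.4586  0.1206] [ 87 195 234] [ 22 160 234]
440 300 [ 0.4835 -0.3854  0.0014] [208 224 235] [ 18  29 235]
411 170 [ 0.7786 -0.1904  0.0846] [ 93 103 107] [ 21  33 107]
478 165 [ 0.8157 -0.3542  0.1534] [40 52 82] [  9 131  82]
```

View pics/topc.png

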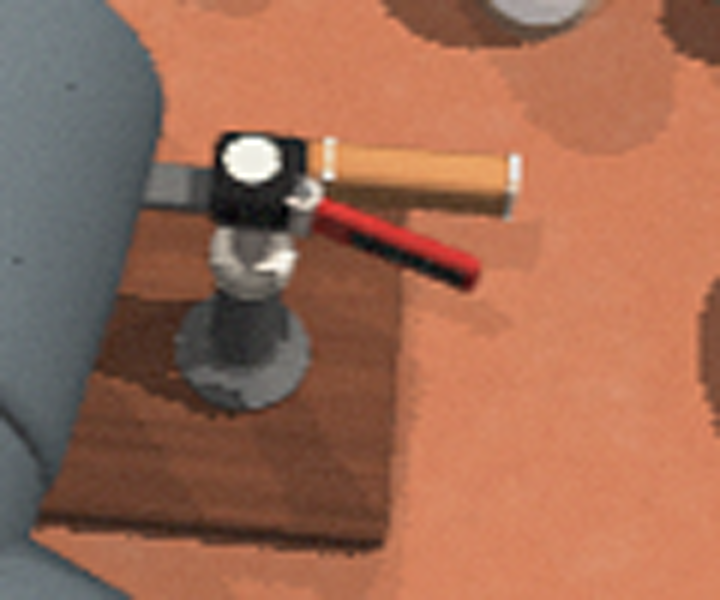

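```bash
cat > fit.py <<'E'
from h import *
np.set_printoptions(precision=4,suppress=True)
def masks(im,box=(195,245,360,420)):
    hsv=cv2.cvtColor(im,cv2.COLOR_BGR2HSV).astype(int); H,S,V=hsv[...,0],hsv[...,1],hsv[...,2]
    b=np.zeros(H.shape,bool); b[box[0]:box[1],box[2]:box[3]]=1
    red=b&((H<5)|(H>174))&(S>150)
    wood=b&(H>9)&(H<17)&(S>120)
    return red,wood
if __name__=="__main__":
    d=np.load("top0.npz");P=d["P"];im=d["image"]
    red,wood=masks(im)
    for n,m in(("red",red),("wood",wood)):
        m=m&(P[...,2]>.12)&(P[...,2]<.24); Q=P[m]; 
        z=Q[:,2]; print(n,m.sum(),"z pct",np.percentile(z,[5,25,50,75,95]))
        v,u=np.nonzero(m); print(" px",u.min(),u.max(),v.min(),v.max())
        T=Q[z>np.percentile(z,50)-.004]; c=np.median(T,0)
        w,V=np.linalg.eigh(np.cov((T[:,:2]-T[:,:2].mean(0)).T)); a=V[:,1]*-np.sign(V[1,1])
        s=(T[:,:2]-c[:2])@a; print(" c",c,"dir",a,"yaw",np.arctan2(a[0],-a[1]),"ext",s.min(),s.max(), T[s.argmax()],T[s.argmin()])
    Q=P[255:275,335:385].reshape(-1,3);print("foot z",np.median(Q[:,2]))
    Q=P[210:217,357:366].reshape(-1,3);print("post top",np.median(Q,0))
    # foot edges
    k=P[225:280,325:395]; m=(np.abs(k[...,2]-.022)<.012)&(im[225:280,325:395,2]<150); X=k[m]
    r=cv2.minAreaRect((X[:,:2]*1000).astype(np.float32)); print("foot",r,cv2.boxPoints(r))
E
python3 fit.py
```

```text
red 112 z pct [0.1714 0.1814 0.1838 0.1864 0.1902]
 px 372 399 218 232
 c [ 0.537  -0.1991  0.1845] dir [-0.0369 -0.9993] yaw -0.036868365936920194 ext -0.034140192416599754 0.034416148080260056 [ 0.5354 -0.2335  0.1839] [ 0.5381 -0.165   0.1856]
wood 310 z pct [0.1694 0.1801 0.1848 0.1874 0.1906]
 px 371 404 208 226
 c [ 0.568  -0.1942  0.1862] dir [ 0.2904 -0.9569] yaw 0.2946835997257006 ext -0.043680709053809934 0.037776560707594685 [ 0.5784 -0.2306  0.1858] [ 0.5625 -0.1503  0.1855]
foot z 0.021462883953901946
post top [ 0.5405 -0.1327  0.1898]
foot ((529.98779296875, -133.62994384765625), (148.68646240234375, 151.68673706054688), 17.433670043945312) [[ 436.3368  -83.5438]
 [ 481.7823 -228.2628]
 [ 623.6388 -183.7161]
 [ 578.1932  -38.9971]]
```

```bash
cat >> h.py <<'E'
def ray(f,u,v,z):
    d=q2R(f["orientation"])@np.array([(u-f["cx"])/f["fx"],-(v-f["cy"])/f["fy"],-1]); e=np.array(f["eye"])
    return e+d*(z-e[2])/d[2]
E
python3 - <<'E'
from h import *
np.set_printoptions(precision=4,suppress=True)
d=np.load("top0.npz")
for n,(a,b),z in [("bar far TL",(335,145),.185),("bar TR",(520,151),.185),("BL",(335,178),.185),("BR",(513,187),.185),("lever tip",(472,272),.184),("lever root",(320,212),.184),("post top",(252,158),.195),("collar ctr",(253,262),.12)]:
    print(n,ray(d,320+(a+.5)/6-.5,185+(b+.5)/6-.5,z))
E
```

```text
bar far TL [ 0.5677 -0.1599  0.185 ]
bar TR [ 0.595  -0.2305  0.185 ]
BL [ 0.5532 -0.1655  0.185 ]
BR [ 0.5779 -0.2337  0.185 ]
lever tip [ 0.5348 -0.2318  0.184 ]
lever root [ 0.5365 -0.1655  0.184 ]
post top [ 0.543  -0.1326  0.195 ]
collar ctr [ 0.5379 -0.1392  0.12  ]
```

{"name": "move_arm", "arguments": {"rows": "2 -1 -4 0 0 -6 9.3; 6 -3 -6 0 0 -15 9.3; 12 -5.5 -6 0 0 -25 9.3; 18 -8 -6 0 0 -35 9.3; 24 -10.5 -6 0 0 -45 9.3; 30 -13 -6 0 0 -55 9.3; 36 -15.5 -6 0 0 -65 9.3; 42 -18 -6 0 0 -75 9.3; 46.5 -20 -6 0 0 -85 9.3; 49 -21 -6 0 0 -92 9.3; 49.6 -21.4 -6 0 0 -94.6 9.3; 49.6 -21.4 -6 0 0 -94.6 9.3"}}

```text
time: 1.6
position: [0.557, -0.2194, 0.2784]
tcp_rot: [-0.0, 0.594, 0.805, -0.0]
force: [-0.9, -0.4, 0.7]
gripper_width: 0.093
finger_force: 0.0
```

Run:
```python
from h import *
np.set_printoptions(precision=4,suppress=True)
s=bot.get_state(); print(s["time"],s["position"],s["tcp_rot"],s["joints"],s["force"])
fs=[]
for n in("scene","top"):
    f=bot.grab_frame(n); np.savez(f"{n}1.npz",P=cloud(f),**f); fs.append(f["image"])
a=cv2.resize(fs[0][150:330,270:470],(800,720))[:600]
cv2.imwrite("pics/s1.png",np.vstack([a[:600]]))
cv2.imwrite("pics/t1.png",cv2.resize(fs[1][160:290,310:470],(640,520),interpolation=cv2.INTER_CUBIC))
```

```text
1.6 [ 0.557  -0.2194  0.2784] [-0.0003  0.5936  0.8048 -0.0002] [-0.4528  0.3896  1.4453 -0.0002  1.3074 -0.7526] [-0.8832 -0.4486  0.7288]
```

View pics/s1.png

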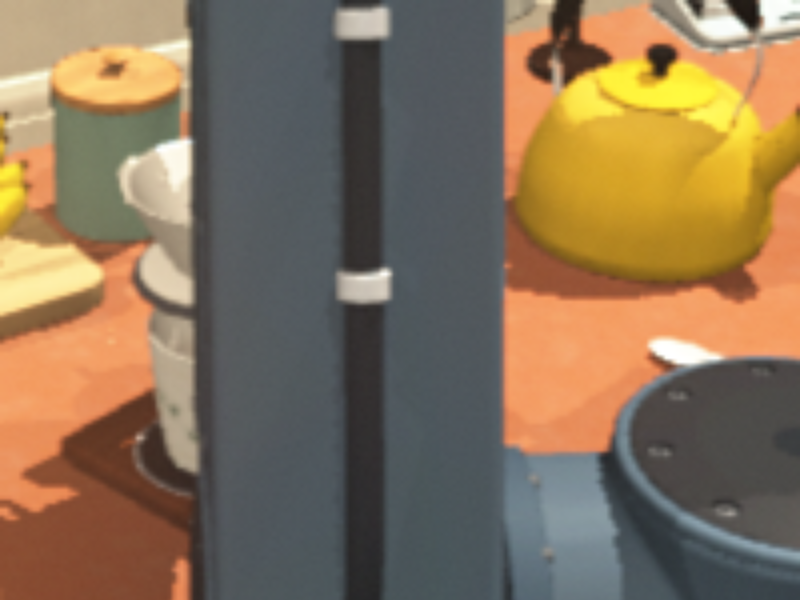

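View pics/t1.png

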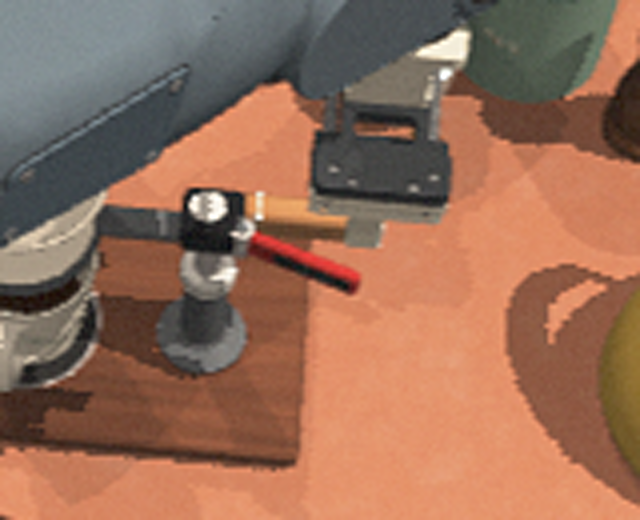

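The scene camera is blocked by the arm. The top view shows the bar, the lever tip at (355,283) in the crop, the collar at (208,270), and the gripper above the bar. I'll descend around the bar now.

{"name": "move_arm", "arguments": {"rows": "0 0 2 0 0 0 9.3; 0 0 4.5 0 0 0 9.3; 0 0 7 0 0 0 9.3; 0 0 9.5 0 0 0 9.3; 0 0 11.5 0 0 0 9.3; 0 0 12.4 0 0 0 9.3; 0 0 12.4 0 0 0 9.3; 0 0 12.4 0 0 0 7.5; 0 0 12.4 0 0 0 7", "newtons": 4}}

```text
time: 2.82
position: [0.5578, -0.2194, 0.1554]
tcp_rot: [0.001, 0.593, 0.805, 0.0]
force: [-0.4, 0.0, -0.4]
gripper_width: 0.0771
finger_force: 0.0
```

Run:
```python
from h import *
np.set_printoptions(precision=4,suppress=True)
s=bot.get_state(); print(s["time"],s["position"],s["force"],s["gripper_width"])
f=bot.grab_frame("top"); np.savez("top2.npz",P=cloud(f),**f)
cv2.imwrite("pics/t2.png",cv2.resize(f["image"][180:270,330:430],(800,600),interpolation=cv2.INTER_CUBIC))
```

```text
2.825 [ 0.5578 -0.2194  0.1554] [-0.3864  0.0398 -0.374 ] 0.07708593656401104
```

View pics/t2.png

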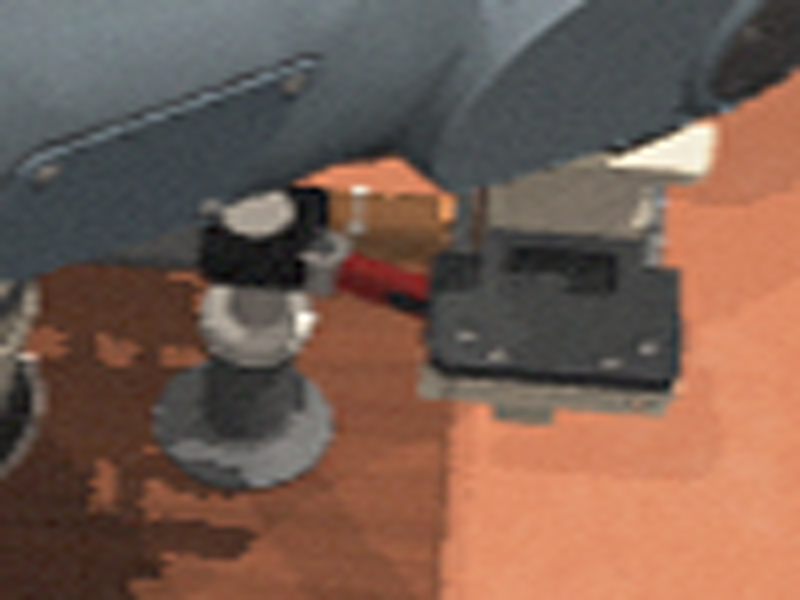

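The gripper straddles the bar and lever, with no contact yet (bar (400,215) and lever (385,280) enter between the fingers). Now a light close to find contact.

{"name": "move_arm", "arguments": {"rows": "0 0 0 0 0 0 6.5; 0 0 0 0 0 0 6.2; 0 0 0 0 0 0 6.0; 0 0 0 0 0 0 5.9; 0 0 0 0 0 0 5.8; 0 0 0 0 0 0 5.8", "newtons": 4}}

```text
time: 3.62
position: [0.5583, -0.219, 0.1548]
tcp_rot: [0.001, 0.593, 0.805, 0.001]
force: [4.8, 1.5, -2.0]
gripper_width: 0.0579
finger_force: 2.9
```

{"name": "move_arm", "arguments": {"rows": "0 0.05 0 0 0 0 5.75; 0 0.1 0 0 0 0 5.7; 0 0.15 0 0 0 0 5.65; 0 0.15 0 0 0 0 5.6; 0 0.15 0 0 0 0 5.6", "newtons": 4}}

```text
time: 4.25
position: [0.5586, -0.2188, 0.1545]
tcp_rot: [-0.0, 0.593, 0.805, -0.0]
force: [-1.9, -1.2, -0.4]
gripper_width: 0.0578
finger_force: 4.0
```

{"name": "move_arm", "arguments": {"rows": "0 0.05 0 0 0 0 5.6; 0 0.05 0 0 0 0 5.6; 0 0.05 0 0 0 0 5.6; 0 0.05 -0.3 0 0 0 5.6; 0 0.05 -0.6 0 0 0 5.6; 0 0.05 -1 0 0 0 5.6; 0 0.05 -1.4 0 0 0 5.6; 0 0.05 -1.7 0 0 0 5.6; 0 0.05 -2 0 0 0 5.6; 0 0.05 -2 0 0 0 5.6", "newtons": 9}}

```text
time: 5.5
position: [0.5593, -0.2189, 0.1748]
tcp_rot: [-0.0, 0.593, 0.805, -0.0]
force: [-3.8, -4.9, -1.7]
gripper_width: 0.0563
finger_force: 6.7
```

```bash
cat > look.py <<'E'
from h import *
import sys
np.set_printoptions(precision=4,suppress=True)
s=bot.get_state(); print(s["time"],s["position"],s["force"],s["gripper_width"],s["finger_force"])
f=bot.grab_frame("top"); P=cloud(f); np.savez(sys.argv[1]+".npz",P=P,**f)
cv2.imwrite(f"pics/{sys.argv[1]}.png",cv2.resize(f["image"][180:255,330:405],(600,600),interpolation=cv2.INTER_CUBIC))
hsv=cv2.cvtColor(f["image"],cv2.COLOR_BGR2HSV)
for nm in ("top2.npz",sys.argv[1]+".npz"):
    d=np.load(nm);P=d["P"];im=d["image"];hs=cv2.cvtColor(im,cv2.COLOR_BGR2HSV).astype(int)
    m=np.zeros((480,640),bool);m[195:225,355:390]=1
    m&=(hs[...,0]>8)&(hs[...,0]<18)&(hs[...,1]>110)&(P[...,2]>.1)&(P[...,2]<.26)
    r=np.zeros((480,640),bool);r[200:225,365:390]=1
    r&=((hs[...,0]<5)|(hs[...,0]>174))&(hs[...,1]>150)&(P[...,2]>.1)&(P[...,2]<.26)
    print(nm,"wood",m.sum(),np.percentile(P[m][:,2],[50,75,90]),"red",r.sum(),np.percentile(P[r][:,2],[50,75,90]))
E
python3 look.py t3
```

```text
5.5 [ 0.5593 -0.2189  0.1748] [-3.7751 -4.8598 -1.6826] 0.05627720812186061 6.739410320296884
top2.npz wood 126 [0.1845 0.1873 0.1895] red 48 [0.1827 0.185  0.1865]
t3.npz wood 112 [0.2051 0.2071 0.2094] red 52 [0.2039 0.2062 0.2075]
```

View pics/t3.png

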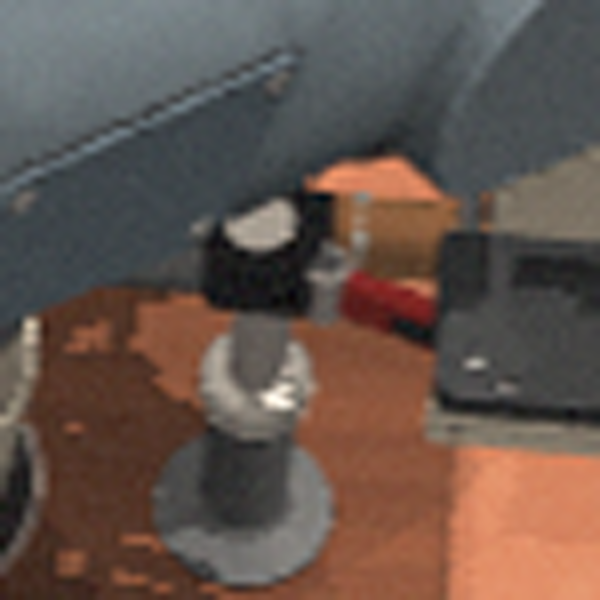

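No slip: the bar rose 20.6 mm for 20.3 mm of TCP rise. The orange band isn't visible yet at the collar (258,370), as expected at a post height of about 45 mm. Next a few mm more, watching for orange.

{"name": "move_arm", "arguments": {"rows": "0 0 -0.2 0 0 0 5.6; 0 0 -0.4 0 0 0 5.6; 0 0 -0.6 0 0 0 5.6; 0 0 -0.6 0 0 0 5.6"}}

```text
time: 6.05
position: [0.5593, -0.2189, 0.1807]
tcp_rot: [-0.0, 0.593, 0.805, -0.0]
force: [-4.1, -4.4, -1.0]
gripper_width: 0.0561
finger_force: 6.7
```

```bash
cat >> look.py <<'E'
im=f["image"]; hs=hsv[214:240,354:372].astype(int)
o=(hs[...,0]>4)&(hs[...,0]<20)&(hs[...,1]>110)
print("orange",o[:, :].sum()); c=im[216:236,360:366]
for i,r in enumerate(hs[2:22,6:12]): print(216+i, im[216+i,360:366].reshape(-1,3).mean(0).astype(int), r[:,1].mean().astype(int))
E
python3 look.py t4
```

```text
6.05 [ 0.5593 -0.2189  0.1807] [-4.1052 -4.3863 -0.9996] 0.05614703550850405 6.737394165247679
top2.npz wood 126 [0.1845 0.1873 0.1895] red 48 [0.1827 0.185  0.1865]
t4.npz wood 111 [0.2106 0.2137 0.2159] red 51 [0.2096 0.212  0.2142]
orange 117
216 [23 21 22] 39
217 [29 31 31] 26
218 [78 82 87] 26
219 [87 92 98] 27
220 [87 91 97] 26
221 [85 88 96] 28
222 [84 89 96] 30
223 [86 90 96] 27
224 [86 91 97] 28
225 [ 92  97 102] 25
226 [ 93 101 112] 37
227 [ 88 101 121] 65
228 [ 70  98 152] 132
229 [139 161 190] 65
230 [172 183 192] 27
231 [117 125 132] 29
232 [106 114 121] 31
233 [100 107 113] 28
234 [ 92  98 103] 25
235 [52 52 52] 9
```

{"name": "move_arm", "arguments": {"rows": "0 0 -0.2 0 0 0 5.6; 0 0 -0.4 0 0 0 5.6; 0 0 -0.4 0 0 0 5.6; 0 0 -0.4 0 0 0 5.6"}}

```text
time: 6.6
position: [0.5593, -0.2189, 0.1847]
tcp_rot: [-0.0, 0.593, 0.805, -0.0]
force: [-3.3, -5.5, -1.3]
gripper_width: 0.0561
finger_force: 6.7
```

```bash
python3 look.py t5
python3 - <<'E'
import cv2; 
import numpy as np
im=np.load("t5.npz")["image"]; cv2.imwrite("pics/t5c.png",cv2.resize(im[205:245,345:385],(600,600),interpolation=cv2.INTER_NEAREST))
E
```

```text
6.6 [ 0.5593 -0.2189  0.1847] [-3.2768 -5.4608 -1.3155] 0.05605490545490635 6.745623992756009
top2.npz wood 126 [0.1845 0.1873 0.1895] red 48 [0.1827 0.185  0.1865]
t5.npz wood 114 [0.215  0.2168 0.2183] red 48 [0.2138 0.2163 0.218 ]
orange 134
216 [30 29 30] 22
217 [67 70 74] 24
218 [89 93 98] 24
219 [84 89 95] 29
220 [85 89 94] 24
221 [85 90 96] 29
222 [84 89 94] 28
223 [85 90 96] 28
224 [ 92  96 104] 29
225 [ 87  96 106] 38
226 [ 87 100 122] 61
227 [ 60  90 145] 148
228 [ 62  86 139] 138
229 [131 143 155] 36
230 [156 167 176] 30
231 [118 127 134] 30
232 [109 117 125] 32
233 [105 113 119] 30
234 [ 93  99 104] 26
235 [53 55 54] 11
```

View pics/t5c.png

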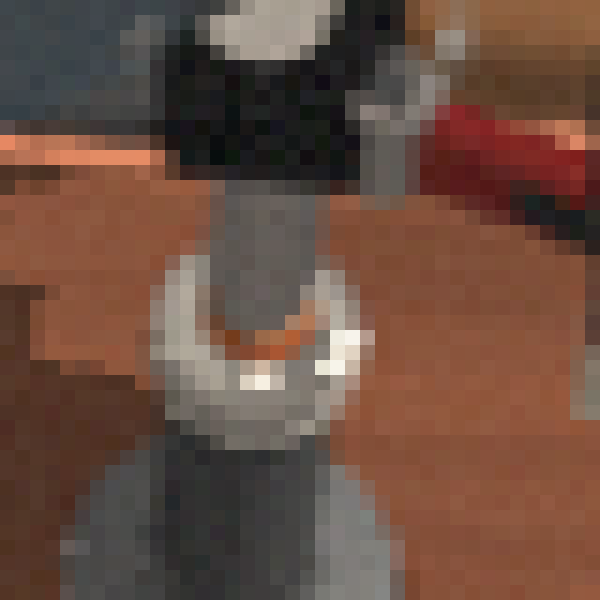

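The orange band shows at (265,340) in this crop, right at the collar. I'll check the height numerically, calibrating depth bias on known surfaces and averaging frames.

Run:
```python
from h import *
np.set_printoptions(precision=4,suppress=True)
fs=[bot.grab_frame("top") for _ in range(8)]
P=np.mean([cloud(f) for f in fs],0); im=np.mean([f["image"] for f in fs],0); np.savez("avg.npz",P=P,image=im)
for n in("t3.npz","t4.npz","t5.npz",None):
    i=im if n is None else np.load(n)["image"].astype(float)
    g=i[222:232,358:367]; e=g[...,2]-g[...,0]; print(n,"R-B rows",e.mean(1).astype(int),e.sum().astype(int))
# foot, collar, bar z profile
foot=P[236:244,374:384][...,2]; print("foot",np.median(foot))
print("collar z\n",(P[222:236,354:370,2]*1000).astype(int))
print("bar z\n",(P[200:218,374:386,2]*1000).astype(int))
print("bar R\n",im[200:218,374:386,2].astype(int))
```

```text
t3.npz R-B rows [13 12 11 13 14 12 18 20 21 16] 1396
t4.npz R-B rows [13 11 16 15 23 34 63 39 19 14] 2258
t5.npz R-B rows [13 12 16 22 38 69 58 22 19 16] 2615
None R-B rows [12 12 16 23 37 69 58 22 19 16] 2596
foot 0.022222133623429507
collar z
 [[ 22  21  21 119 140 150 155 156 156 155 153 148  24  23  20  20]
 [ 20  23 121 120 138 145 148 150 151 152 317 143 120  21  22  21]
 [ 21 293 121 119 306 138 142 147 146 145 143 136 120 121  21  20]
 [ 23 118 120 120 128 135 136 141 139 141 136 131 120 119 118  21]
 [ 22 291 120 121 127 130 133 305 134 135 130 124 120 120 118  21]
 [ 21 119 120 121 124 128 130 131 130 129 129 118 119 120 291  21]
 [ 21 117 118 120 120 122 125 125 124 123 120 119 120 294 117  20]
 [ 21 117 119 120 293 119 121 120 119 119 118 123 119 119 111  21]
 [ 22 110 116 119 120 120 120 120 122 118 120 119 119 115  24 209]
 [210 105 113 116 118 119 120 119 121 120 117 116 113 282  20  23]
 [ 21  21 108 111 115 120 115 116 117 289 116 114 109  21  23  21]
 [ 21  80  94 106 107 112 113 113 113 113 111 108  91  21  22  21]
 [208  78  87  92  97 108 108 106 107 108 106  95 
[... 1236 characters left out ...]
140 141 140 141 140 140 140 143 144]
 [143 141 138 139 140 140 141 141 142 144 145 145]
 [141 142 136 135 136 138 138 138 139 138 142 113]
 [147 154 132 122 124 129 130 134 134 137 140  96]
 [128 132 113 106 107 109 110 112 114 117 106  69]
 [107  96  95  94  95  98  98 101 101 104  96  64]
 [124  94  88  89  87  89  88  86  89  91  76  51]
 [120  99  96  92  91  87  86  86  86  89  78  53]
 [129 132 116 103 103  98  94  96  99  99  71  41]
 [117 129 135 134 140 148 145 167 190 176 109  42]
 [103 116 121 125 131 132 128 133 173 215 162  60]
 [ 86  88  94 106 115 121 127 131 133 130  89  43]
 [ 87  88  86  86  90 100 110 119 124 132  92  35]
 [ 89  86  87  87  88  64  65  93 106 118  80  38]]
```

Depth is accurate here (foot 22.2 mm, collar 120 mm), so the bar top at 216 mm gives a post height of about 0.056. The band exposure agrees. I'll lower 1 mm, hold, then begin squeezing with the centring shift.

{"name": "move_arm", "arguments": {"rows": "0 0 0.1 0 0 0 5.6; 0 0 0.1 0 0 0 5.6; 0 0 0.1 0 0 0 5.6; 0 0 0.1 0 0 0 5.6; 0 0.05 0.1 0 0 0 5.5; 0 0.1 0.1 0 0 0 5.4; 0 0.15 0.1 0 0 0 5.3; 0 0.2 0.1 0 0 0 5.2; 0 0.25 0.1 0 0 0 5.1; 0 0.3 0.1 0 0 0 5.0; 0 0.3 0.1 0 0 0 5.0", "newtons": 20}}

```text
time: 8.43
position: [0.5621, -0.2179, 0.1836]
tcp_rot: [-0.0, 0.593, 0.805, -0.0]
force: [-3.4, -4.3, -3.0]
gripper_width: 0.0503
finger_force: 5.1
```

{"name": "move_arm", "arguments": {"rows": "0 0.05 0 0 0 0 4.9; 0 0.1 0 0 0 0 4.8; 0 0.15 0 0 0 0 4.7; 0 0.2 0 0 0 0 4.6; 0 0.25 0 0 0 0 4.5; 0 0.3 0 0 0 0 4.4; 0 0.35 0 0 0 0 4.3; 0 0.35 0 0 0 0 4.3", "newtons": 20}}

```text
time: 9.43
position: [0.5655, -0.2169, 0.1836]
tcp_rot: [-0.0, 0.593, 0.805, -0.0]
force: [-3.6, -4.4, -2.3]
gripper_width: 0.0429
finger_force: 5.2
```

```bash
python3 look.py t6 | head -6
python3 - <<'E'
from h import *
P=np.median([cloud(bot.grab_frame("top")) for _ in range(5)],0)
print((P[200:212,374:386,2]*1000).round().astype(int))
E
```

```text
9.425 [ 0.5655 -0.2169  0.1836] [-3.6368 -4.396  -2.3216] 0.04288228107717013 5.153287220746279
top2.npz wood 126 [0.1845 0.1873 0.1895] red 48 [0.1827 0.185  0.1865]
t6.npz wood 97 [0.2138 0.2161 0.2178] red 48 [0.2112 0.2135 0.2154]
orange 129
216 [25 27 25] 47
217 [52 53 57] 24
[[  2   1  -2   2   1   1   3  -1   0   1  -1  -3]
 [  1   2   1   0  -1   0   0   5   0   0   0   1]
 [215 217   3  -2   0  -1  -1   2  -1  -1   1 291]
 [215 213 218 215 215 215 217 217 215 215 214 291]
 [219 215 216 216 213 216 218 216 216 215 215 293]
 [216 218 216 217 215 214 215 216 214 215 217 290]
 [215 215 216 216 214 215 215 217 216 213 215 291]
 [216 216 216 217 213 214 215 215 216 217 216 291]
 [215 215 214 217 213 215 213 215 215 217 214 292]
 [210 212 213 212 213 213 212 213 212 210 216 292]
 [207 209 207 208 207 210 210 210 209 213 276 294]
 [213 205 205 205 205 206 205 208 205 206 281 291]]
```

Bar top is 0.2155, so the post is at about 0.0553. I'll complete the squeeze.

{"name": "move_arm", "arguments": {"rows": "0 0.05 0 0 0 0 4.2; 0 0.1 0 0 0 0 4.1; 0 0.15 0 0 0 0 4.0; 0 0.2 0 0 0 0 3.9; 0 0.25 0 0 0 0 3.8; 0 0.3 0 0 0 0 3.7; 0 0.35 0 0 0 0 3.6; 0 0.4 0 0 0 0 3.5; 0 0.45 0 0 0 0 3.4; 0 0.5 0 0 0 0 3.2; 0 0.5 0 0 0 0 3.0; 0 0.5 0 0 0 0 3.0", "newtons": 30}}

```text
time: 11.22
position: [0.5711, -0.2154, 0.1837]
tcp_rot: [0.001, 0.593, 0.805, 0.0]
force: [3.0, -5.2, -4.5]
gripper_width: 0.0316
finger_force: 30.1
```

{"name": "move_arm", "arguments": {"rows": "0 0 0 0 0 0 3.0; 0 0 0 0 0 0 3.0; 0 0 0 0 0 0 3.0; 0 0 0 0 0 0 3.0; 0 0 0 0 0 0 3.0; 0 0 0 0 0 0 3.0"}}

```text
time: 11.98
position: [0.5711, -0.2154, 0.1837]
tcp_rot: [0.001, 0.593, 0.805, 0.0]
force: [2.0, -5.7, -3.5]
gripper_width: 0.0313
finger_force: 30.1
```

```bash
python3 look.py t7 | head -4
python3 - <<'E'
from h import *
P=np.median([cloud(bot.grab_frame("top")) for _ in range(5)],0)
print((P[202:212,374:384,2]*1000).round().astype(int))
E
```

```text
11.975 [ 0.5711 -0.2154  0.1837] [ 1.9822 -5.7249 -3.4595] 0.03126552335267088 30.080147981643677
top2.npz wood 126 [0.1845 0.1873 0.1895] red 48 [0.1827 0.185  0.1865]
t7.npz wood 94 [0.2144 0.2164 0.2178] red 55 [0.2107 0.2145 0.2163]
orange 130
[[213 218   2  -2   0  -2  -2   2   0  -3]
 [218 214 217 216 212 213 214 213 213 215]
 [214 215 216 218 213 216 213 212 214 215]
 [212 214 214 215 216 216 215 213 216 217]
 [216 217 218 215 216 216 215 212 217 219]
 [216 217 212 214 212 216 214 214 214 215]
 [214 214 215 213 215 214 210 213 213 214]
 [213 212 212 215 214 211 213 214 212 212]
 [208 210 208 210 207 210 208 212 210 212]
 [215 214 211 213 216 215 213 211 205 205]]
```

View pics/t7.png

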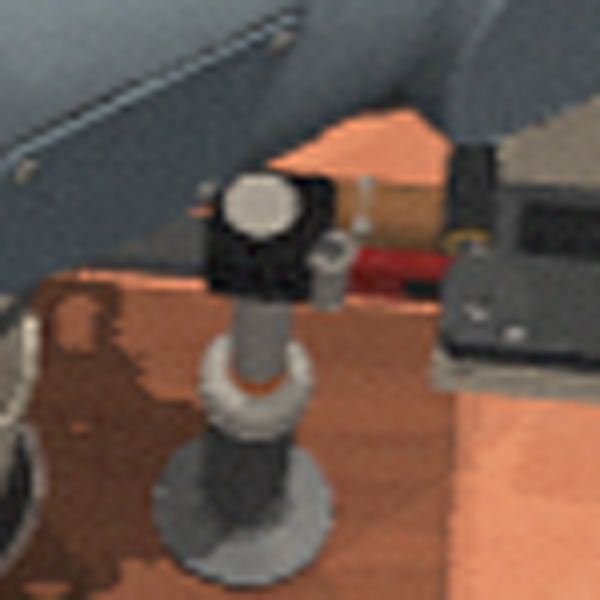

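The lever at (400,268) lies parallel to the bar, the orange band shows just at the collar mouth (260,385), and the post is at about 0.055. Both fingers hold.

```bash
python3 -c "
from rig import bot
print(bot.hand_in())"
```

```text
the job is handed in; nothing more can be done
None
```

The job is handed in: the post measured about 55 mm (its mark), the red lever was squeezed shut against the bar at 30 N, and the gripper is still holding both; I did not measure the mug or the objects round it again at the end, and no verdict came back.

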